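# Prove the RCD on the potting bench, then switch on the propagator heat

## Robot

A 6-joint arm with a two-finger parallel gripper is mounted at the origin on the work surface. World frame = base frame: x ahead of the robot, y to its left, z up, the work surface at z = 0. Lengths are in mm, angles in rad, forces in N, time in s.
With the tool pointing down it reaches from about 300 to 775 mm from the base axis. Payload 14.6 kg.
Tool frame: the origin (TCP) lies at the very end of the fingers, on their centre line; the grasp point (between the pads) lies 19 mm behind it; z points along the fingers, y is the line along which they close (so a half turn about z gives the same grasp; the last joint's range is limited). The gripper opens to 85 mm and grips with 20 to 120 N. Pads are 22 mm wide; open, the fingers measure 114 mm over their backs; the gripper's body (76 mm by 85 mm) begins 54 mm behind the grasp point. The pads swing forward as they close: fully open they stand 13 mm farther back than shut.
Start: joints at [-1.342, 0.3, 1.521, -0, 1.321, -0.067], TCP at [160.321, -526.105, 231.281] pointing down, gripper open.
Joint ranges: [-3.03, 3.03], [-0.79, 2.21], [0.23, 2.52], [-1.04, 4.18], [0, 3.07], [-2.55, 2.55]. Speed limits (rad/s): [2.22, 2.22, 2.57, 3.14, 3.14, 3.14].

## Interface

Orientations are given as a unit quaternion [x, y, z, w].
In Python, from bench import env gives the robot as it stands. The module is installed in compiled form; this text tells all that it offers.
- The arm moves only by the shell command python3 -m jog 'ROWS' [FORCE]. ROWS is JSON, a list that holds one entry, the list of rows, each a list of 5 numbers: the shift along the tool's x, y, z normalised to -1 to 1, where 1 is 500 mm, then the turn about the tool's z normalised to -1 to 1, where 1 is 120 degrees, then the closure, from -1 (fully open) to 1 (shut). In form: [[[tx, ty, tz, spin, jaw], ...]]. A call has 1 to 12 rows; each row is the pose to reach, as a shift and turn from the pose commanded when the call began, along the tool's axes at that moment; what a row does not reach only later rows make up. A row lasts 1/12 s, in which the tool goes at most 41.7 mm and 7.16 degrees, less where a joint would pass 70% of its speed; a pose out of reach is approached as far as the arm can. A call with a number of a shift or a turn outside -1 to 1 is refused whole. A call with a gripper value outside its range is refused whole. The fingers move at their own pace and stop on an object; FORCE is the grip in N (left out, the last holds). Time passes only in rows, so rows that repeat a pose let the fingers close. It gives the time, the measured TCP pose, the force and the opening at its end, in the units of the state.
- env.get_state(): the state, without advancing time (a new reading comes with each control period).
- env.get_image(name): name is "side" or "top"; returns a dict with "img" (400x640x3 uint8, red, green, blue), "vertical_fov" (degrees; the focal length in pixels is half the picture's height over the tangent of half this angle, whatever the lens; pixels are square), "cx", "cy" (the principal point, pixels), "world_to_cam" (4x4, takes a point from world to camera coordinates). Camera axes: x right, y down, z forward; pixel columns grow to the right and rows downward; lengths in mm; the calibration is good to about 2 mm. A picture is of the moment at which its call begins. There is no depth.
- env.sign_off(): hands the job in, once; it reports no verdict.
The state is a dict: "t": time; "joint_pos": joint angles; "joint_velocities": joint speeds; "joint_torque": joint torques, N m; "position": TCP position; "ee_rot": TCP orientation; "ft_force": force on the tool from outside, world axes, zero at the start; "torque": the same for the moment, N m; "gripper_width": finger opening in mm.
Only numpy, scipy, OpenCV 4.12 (cv2) and the standard library are available. Lean on these libraries where they do the work, as an engineer would, in place of code of your own. Each camera call takes 0.05 s, during which the arm holds its last target. There are 200 camera calls.

## Task

Before the seed propagator goes on for the night, prove the bench's RCD: press its yellow test button right in, let go, press the green reset button right in and let go, and then push the raised end of the red rocker fully down so that the propagator's outlet is switched on. The plates sit in any order along the white trunking; use only the fingertips, one control at a time, leave the black rocker off, and do not lift, shift or knock over anything else on the bench.

Things in the scene. Friction and masses are not known exactly. Their poses are not given: they have to be found in the camera images.
- trunking: white bench trunking fixed to the bench, 444 mm long (its y), 130 mm deep (its x), origin at the centre of its underside. Its face slopes 20 degrees towards the robot, from 30 mm high at x -65 mm up to 71 mm at x +48 mm. Four 88 mm square plates 16 mm thick lie on the slope 100 mm apart in any order, at the trunking's yaw: RCD, red rocker, black rocker, flap-covered socket
- rcd: the RCD: grey plate 88 mm square, 16 mm thick, with a yellow and a green button and a red trip window; origin at the centre of its underside, on the slope; upright axes at the trunking's yaw
- heat_plate: grey plate of the red rocker, same size, origin and axes as the RCD
- test_cap (a point): centre of the top of the RCD's yellow test button, a round cap 22 mm across, 11 mm proud of its plate, left (+y) of reset, 42 mm between centres. Axes: z out of the sloped face (20 degrees from vertical, leaning towards the robot), x up the slope away from the robot, y left along the trunking. Moves with the cap
- reset_cap (a point): centre of the top of the RCD's green reset button; same size and axes as the test button, 42 mm to its right (-y)
- test_button (a joint): travel of the yellow test button in m: 0 = out, 0.005 = fully in. Sprung: 2 N to start, 4.5 N when fully in, comes back out when let go; its stop is rigid.
- reset_button (a joint): travel of the green reset button in m, same as the test button.
- heat_rocker_end (a point): pressing point on the red rocker (32 wide x 48 mm long, in a black frame 46 x 64 mm): on the surface of its raised half nearer the robot (white bar inlaid), 18 mm from the pivot across its middle. When off, axes as test_cap (z out of the sloped face); they turn with the rocker. Pushed along -z it sinks 5.5 mm to fully on. The half ends 6 mm further down the slope
- heat_rocker (a joint): red rocker's angle, rad: 0 = off (half nearer the robot raised), 0.32 = fully on (that half flush, 3 mm proud of the frame, far half raised). It moves stiffly, about 3 N at the pressing point (more nearer the pivot), and stays where it is left (no snap), so push it all the way to its rigid stop.
- lamp_rocker_end (a point): the same point on the black rocker (grow lamp), of the same shape and size; it is off and stays off.
- lamp_rocker (a joint): black rocker, values as for the red one; off (0) at the start.
- outlet: grey plate with a socket under a closed flap, 28 mm thick, otherwise as the RCD's plate; not used
- pot_a: black nursery pot, open, empty, 100 mm across the rim, 88 mm tall, 40 g, origin at the centre of its underside
- pot_b: second black nursery pot, same size
- clay_pot: terracotta pot, 104 mm across the rim, 85 mm tall, 300 g, origin at the centre of its underside
- fork: orange plastic hand fork lying flat, 285 mm long along its x (handle to -x, three tines to +x), 70 mm wide, 28 mm high, origin under its middle
- dibber: bamboo dibber lying flat, 200 mm long along its x with a pointed tip to +x and a 90 mm T handle at -x, 24 mm thick, origin under its middle
- labels: banded bundle of white plant labels lying flat, 130 x 22 x 18 mm (long along its x), origin at the centre of its underside
There are look-alikes about, which are no part of the job. Of the things that look like the labels, take the one that is farthest to the robot's left at the start.

How it is judged:
By the outcome, as a careful person would: the job done as asked, in the order asked, and still so for the second after the job is handed in, with the robot touching nothing.
It also fails if it takes over 48 s, if anything falls off the work surface, if the arm or the gripper's body presses on something with over 40 N, if the wrist force passes 120 N, or if a joint passes its speed limit or range.

## Working session

There is one attempt and no reset: what is moved stays moved. The work goes in short steps, Python scripts to look and compute and a shell command to move; the robot and the scene stay as the last step left them, time stands still between calls to the robot, and variables do not carry over. Pictures are saved under pics/ and viewed, on a budget of 10 in all, crops included, one or two more only if the job needs it, and the job is handed in when it is done.

```bash
mkdir -p pics; cat > h.py <<'E'
import numpy as np, cv2
from bench import env
def shot(n,f):
    d=env.get_image(n); cv2.imwrite(f'pics/{f}.png',d['img'][:,:,::-1]); 
    np.savez(f'pics/{f}.npz',**{k:np.array(v) for k,v in d.items()}); return d
def load(f): return dict(np.load(f'pics/{f}.npz'))
def K(d):
    fl=200/np.tan(np.radians(float(d['vertical_fov']))/2)
    return fl,float(d['cx']),float(d['cy'])
def proj(d,P):
    P=np.atleast_2d(P).astype(float); T=np.array(d['world_to_cam']); c=P@T[:3,:3].T+T[:3,3]; f,cx,cy=K(d)
    return np.c_[f*c[:,0]/c[:,2]+cx, f*c[:,1]/c[:,2]+cy]
def ray(d,u,v):
    T=np.array(d['world_to_cam']); f,cx,cy=K(d); R=T[:3,:3]
    return -R.T@T[:3,3], R.T@np.array([(u-cx)/f,(v-cy)/f,1])
def atz(d,u,v,z):
    o,r=ray(d,u,v); return o+r*(z-o[2])/r[2]
def tri(d1,p1,d2,p2):
    o1,r1=ray(d1,*p1);o2,r2=ray(d2,*p2);A=np.c_[r1,-r2];s=np.linalg.lstsq(A,o2-o1,rcond=None)[0]
    a=o1+r1*s[0];b=o2+r2*s[1];return (a+b)/2,np.linalg.norm(a-b)
E
python3 - <<'E'
from h import *
for n in('top','side'):
    d=shot(n,n+'0'); print(n,d['vertical_fov'],d['cx'],d['cy'],ray(d,320,200))
s=env.get_state(); print(s['t'],s['position'],s['ee_rot'],s['ft_force'],s['gripper_width'])
a=load('top0')['img'];b=load('side0')['img']
E
```

```text
top 55.66875268562146 317.37601414462046 196.1045859240849 (array([ 430.88103965,    5.58019043, 1031.81116999]), array([ 0.11369572,  0.00979126, -0.99354475]))
side 56.20758685674026 320.4369854400471 200.56492506333353 (array([ 519.74582635, -556.97055508,  728.02300335]), array([ 0.01622451,  0.64671207, -0.76256403]))
0.1 [ 160.28015627 -525.90321186  230.75464327] [ 9.89080173e-01  1.47377497e-01 -3.79378803e-05 -5.31569764e-04] [ 1.00117227  0.02309077 -0.63130313] 85.3544744874815
```

View pics/top0.png

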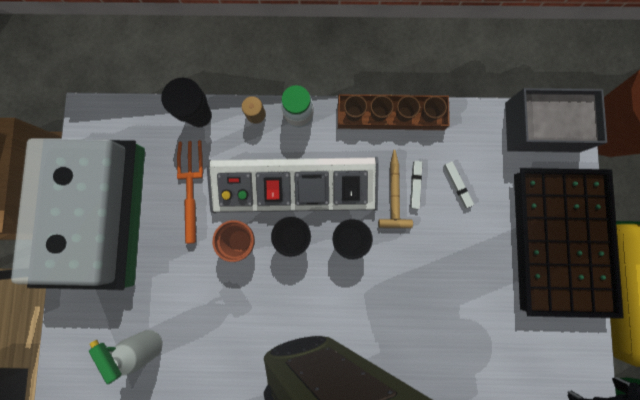

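View pics/side0.png

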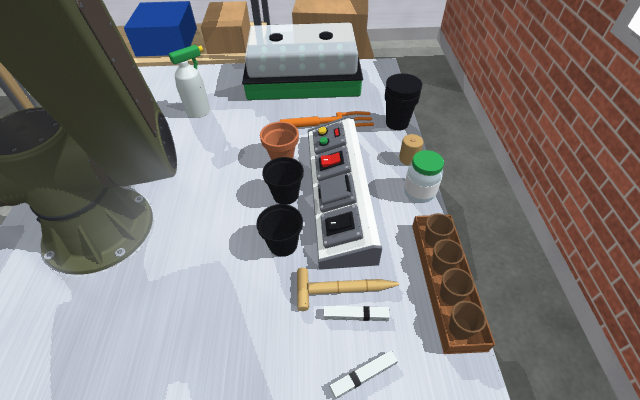

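The top view shows the four plates. From left to right they are the RCD (yellow button at 226,195, green at 242,195), red rocker (272,189), flap-covered outlet (312,190) and black rocker (351,188). The clay and black pots stand in front. The only look-alikes are the black rocker, which isn't red, and the RCD's red trip window (233,180), which isn't a rocker. I'll measure the controls by colour and check the choice in a close crop.

```bash
python3 - <<'E'
from h import *
D={n:load(n+'0') for n in('top','side')}
box={'top':(200,150,390,220),'side':(300,110,390,270)}
R={}
for n,d in D.items():
    x0,y0,x1,y1=box[n]; im=d['img'][y0:y1,x0:x1]; h=cv2.cvtColor(im,cv2.COLOR_RGB2HSV)
    for c,lo,hi in(('yellow',18,35),('green',45,85),('red',0,6)):
        m=cv2.inRange(h,(lo,140,90 if c!='green' else 50),(hi,255,255))
        k,l,s,ce=cv2.connectedComponentsWithStats(m)
        for i in range(1,k):
            if s[i,4]>15: print(n,c,ce[i]+[x0,y0],s[i]+[x0,y0,0,0,0]); 
            if s[i,4]>15 and (c,n) not in R or s[i,4]>R.get((c+'a',n),0): R[c,n]=ce[i]+[x0,y0];R[c+'a',n]=s[i,4]
for c in('yellow','green','red'): print(c,tri(D['top'],R[c,'top'],D['side'],R[c,'side']))
a=cv2.resize(D['top']['img'][150:220,200:300],(600,420),interpolation=3)
cv2.imwrite('pics/crop1.png',a[:,:,::-1])
# trunking corners in top
E
```

```text
top yellow [225.66101695 194.71186441] [222 191   8   9  59]
top green [241.93333333 194.55555556] [239 191   7   8  45]
top red [233.38461538 179.53846154] [229 178  10   4  39]
top red [272.25531915 189.12340426] [266 180  13  20 235]
side yellow [322.28888889 130.08888889] [319 127   8   7  45]
side green [323.3877551  140.32653061] [320 137   8   8  49]
side red [336.375      131.95833333] [335 129   4   7  24]
side red [330.22279793 159.16580311] [321 152  20  15 193]
yellow (array([550.93064689, 259.35675402,  63.54180235]), np.float64(0.429539432945244))
green (array([552.07273601, 217.32569542,  62.72916844]), np.float64(0.6344742565142126))
red (array([566.38412046, 138.53888228,  67.24773796]), np.float64(1.813080791736154))
```

View pics/crop1.png

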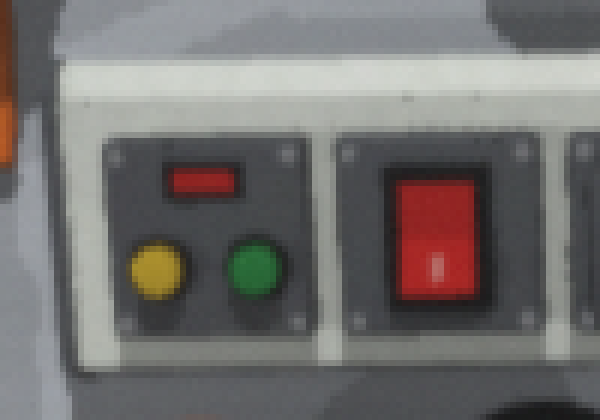

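Yellow and green come out 42 mm apart, as given. Their z of about 63 is a bit low, so I'll check by overlaying the trunking model on both pictures.

```bash
cat > model.py <<'E'
from h import *
T=np.tan(np.radians(20)); c20,s20=np.cos(np.radians(20)),np.sin(np.radians(20))
def W(p,P):
    x,y,a=p; P=np.atleast_2d(P); return np.c_[x+np.cos(a)*P[:,0]-np.sin(a)*P[:,1], y+np.sin(a)*P[:,0]+np.cos(a)*P[:,1], P[:,2]]
def S(u,v,n,u0=-8.5): # slope coords (up-slope from plate centre, y, normal height) -> trunking
    return [u0+u*c20-n*s20, v, 30+(u0+65)*T+u*s20+n*c20]
E
python3 - <<'E'
from model import *
p=(587,88,np.radians(1.5)); out=[]
for n,(x0,y0,x1,y1),k in(('top',(200,145,390,225),4),('side',(290,105,400,275),3)):
    d=load(n+'0'); im=cv2.resize(d['img'][y0:y1,x0:x1],None,fx=k,fy=k,interpolation=3)
    def pl(P,col,cl=True):
        q=((proj(d,W(p,P))-[x0,y0]+.5)*k*8).astype(np.int32); cv2.polylines(im,[q],cl,col,1,cv2.LINE_AA,3)
    pl([[-65,-222,30],[-65,222,30],[48,222,71],[48,-222,71]],(0,255,255))
    pl([[48,-222,71],[65,-222,71],[65,222,71],[48,222,71]],(0,255,255))
    for v in(150,50,-150): pl([S(a,v+b,16) for a,b in((-44,-44),(-44,44),(44,44),(44,-44))],(255,0,255))
    for v in(171,129): pl([S(-15+11*np.cos(t),v+11*np.sin(t),27) for t in np.linspace(0,6.28,24)],(255,255,255))
    out.append(im)
h=sum(o.shape[0] for o in out); 
c=np.zeros((max(out[0].shape[0]+10,0)+out[1].shape[0],800,3),np.uint8); c[:out[0].shape[0],:out[0].shape[1]]=out[0]
# side transposed for compactness
o=cv2.rotate(out[1],cv2.ROTATE_90_CLOCKWISE); c=np.zeros((out[0].shape[0]+o.shape[0],800,3),np.uint8)
c[:out[0].shape[0],:out[0].shape[1]]=out[0]; c[out[0].shape[0]:,:o.shape[1]]=o; c=c[:600]
print(c.shape); cv2.imwrite('pics/ov1.png',c[:,:,::-1])
E
```

```text
(600, 800, 3)
```

View pics/ov1.png

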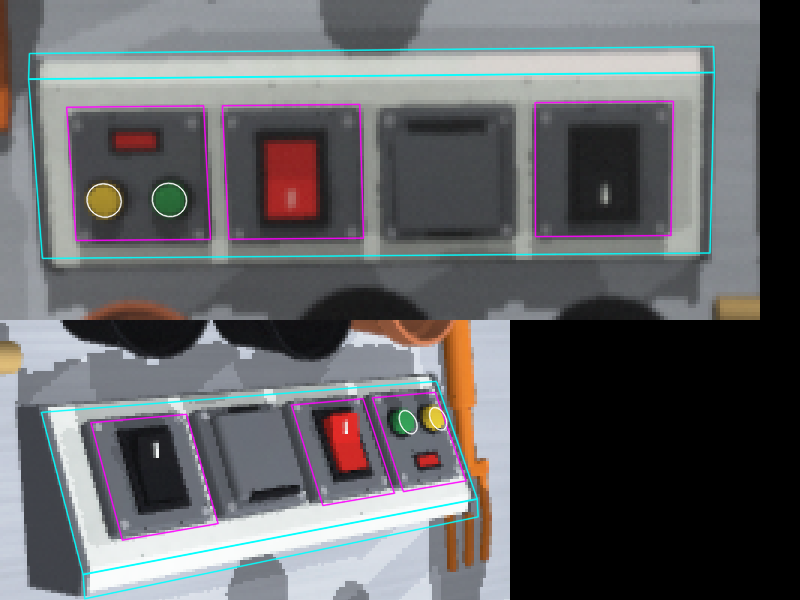

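The overlay fits the plates and caps in plan to a few mm, and force will settle the height. Next I'll work out the targets, the pot clearance and the first move.

```bash
python3 - <<'E'
from h import *
from scipy.spatial.transform import Rotation as Ro
d=load('top0')
for n,u,v,z in(('yellow',225.66,194.7,67),('green',241.93,194.55,66),('redEnd',272.3,194.5,67),('clay',233.5,240,85),('potA',291,236,88),('potB',352,238.5,88)): print(n,atz(d,u,v,z).round(1))
s=env.get_state(); M=Ro.from_quat(s['ee_rot']).as_matrix(); print(M.round(3))
for tgt in([350,-130,231],[545,258,130]): print((M.T@(np.array(tgt)-s['position'])/500).round(3))
E
```

```text
yellow [550.7 258.5  67. ]
green [552.  216.7  66. ]
redEnd [553.4 138.1  67. ]
clay [435.1 228.5  85. ]
potA [447.7  85.2  88. ]
potB [444.5 -66.   88. ]
[[ 0.957  0.292 -0.   ]
 [ 0.292 -0.957  0.001]
 [ 0.    -0.001 -1.   ]]
[ 0.594 -0.647  0.   ]
[ 1.193 -1.275  0.203]
```

```bash
python3 -m jog '[[[0.6,-0.65,0,0.128,1],[0.6,-0.65,0,0.128,1],[0.6,-0.65,0,0.128,1],[0.6,-0.65,0,0.128,1],[0.6,-0.65,0,0.128,1],[0.6,-0.65,0,0.128,1],[0.6,-0.65,0,0.128,1],[0.6,-0.65,0,0.128,1],[0.6,-0.65,0,0.128,1],[0.6,-0.65,0,0.128,1],[0.6,-0.65,0,0.128,1],[0.6,-0.65,0,0.128,1]]]' 40
python3 - <<'E'
from h import *
from scipy.spatial.transform import Rotation as Ro
s=env.get_state(); M=Ro.from_quat(s['ee_rot']).as_matrix(); print(s['t'],s['position'],M.round(3)[0],s['gripper_width'])
print((M.T@(np.array([545,258.5,120])-s['position'])/500).round(3))
E
```

```text
t: 1.1
position: [353.6, -124.5, 231.3]
ee_rot: [1.0, 0.016, 0.0, -0.0]
ft_force: [-0.4, -0.3, -0.4]
gripper_width: -0.1
1.1 [ 353.64398087 -124.45118237  231.26948313] [0.999 0.032 0.   ] -0.14211488663450875
[ 0.407 -0.753  0.223]
```

```bash
python3 -m jog '[[[0.407,-0.753,0,0,1],[0.407,-0.753,0,0,1],[0.407,-0.753,0,0,1],[0.407,-0.753,0,0,1],[0.407,-0.753,0,0,1],[0.407,-0.753,0,0,1],[0.407,-0.753,0,0,1],[0.407,-0.753,0.1,0,1],[0.407,-0.753,0.2,0,1],[0.407,-0.753,0.21,0,1],[0.407,-0.753,0.223,0,1],[0.407,-0.753,0.223,0,1]]]'
python3 - <<'E'
from h import *
s=env.get_state(); print(s['position'],s['joint_pos'].round(2) if hasattr(s['joint_pos'],'round') else s['joint_pos'])
a=shot('top','top1'); b=shot('side','side1'); print(proj(a,s['position']),proj(b,s['position']))
A=cv2.resize(a['img'][140:240,190:320],(520,400),interpolation=3)
B=cv2.resize(b['img'][70:170,290:370],(280,350),interpolation=3)
c=np.zeros((400,800,3),np.uint8);c[:400,:520]=A;c[:350,520:]=B;cv2.imwrite('pics/c2.png',c[:,:,::-1])
E
```

```text
t: 2.1
position: [544.7, 255.7, 114.1]
ee_rot: [1.0, 0.015, -0.003, 0.001]
ft_force: [-0.6, -0.2, -0.9]
gripper_width: -0.0
[544.70567609 255.69806122 114.13303326] [0.38 0.53 1.48 0.   1.14 1.92]
[[221.76925836 194.70780148]] [[319.91042373 115.9958049 ]]
```

View pics/c2.png

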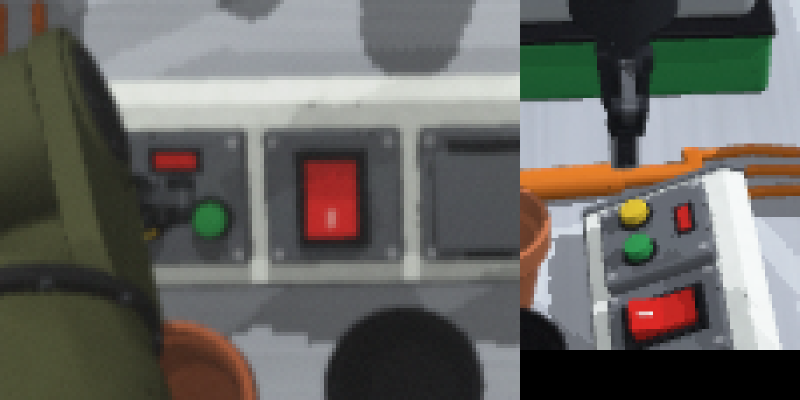

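The close look shows the shut fingertip in the side view at crop (622,165), where the projection puts it to about 1 px. It is right above yellow, at crop (634,212). I'll descend in stages while watching the force.

```bash
python3 -c "
from h import *
print(env.get_state()['position'])"
python3 -m jog '[[[0,0,0.03,0,1],[0,0,0.06,0,1],[0,0,0.064,0,1],[0,0,0.064,0,1],[0,0,0.064,0,1]]]'
```

```text
[544.85983142 254.21602614 117.067862  ]
t: 2.62
position: [546.2, 253.6, 89.7]
ee_rot: [1.0, 0.013, 0.001, -0.0]
ft_force: [-0.3, 0.2, -1.1]
gripper_width: -0.4
```

```bash
python3 -m jog '[[[-0.004,-0.01,0,0,1],[-0.004,-0.01,0.01,0,1],[-0.004,-0.01,0.015,0,1],[-0.004,-0.01,0.02,0,1],[-0.004,-0.01,0.02,0,1]]]'; python3 -m jog '[[[0,0,0.004,0,1],[0,0,0.004,0,1]]]'
```

```text
t: 3.03
position: [543.1, 259.1, 77.1]
ee_rot: [1.0, 0.014, -0.0, 0.0]
ft_force: [0.0, -0.3, -0.4]
gripper_width: 0.1
t: 3.2
position: [543.3, 259.1, 75.4]
ee_rot: [1.0, 0.014, -0.0, 0.0]
ft_force: [-0.8, 0.2, 0.7]
gripper_width: 0.1
```

```bash
for i in 1; do python3 -m jog '[[[0,0,0.004,0,1],[0,0,0.004,0,1]]]'; python3 -m jog '[[[0,0,0.004,0,1],[0,0,0.004,0,1]]]'; python3 -m jog '[[[0,0,0.004,0,1],[0,0,0.004,0,1]]]'; done | grep -E "pos|force"
```

```text
position: [543.3, 259.1, 73.5]
ft_force: [0.6, 0.4, 0.1]
position: [543.6, 259.2, 71.8]
ft_force: [-0.3, -0.6, 3.0]
position: [543.6, 259.2, 69.9]
ft_force: [1.4, 0.1, 3.8]
```

Contact came at z ≈ 72.5, as the model predicts. I'll press through to the stop.

```bash
for i in 1; do python3 -m jog '[[[0,0,0.004,0,1],[0,0,0.004,0,1]]]'; python3 -m jog '[[[0,0,0.003,0,1],[0,0,0.003,0,1]]]';  done | grep -E "pos|force"
```

```text
position: [543.6, 259.2, 67.8]
ft_force: [2.5, 0.5, 4.8]
position: [543.8, 259.3, 67.1]
ft_force: [-0.4, -0.1, 9.5]
```

```bash
python3 -m jog '[[[0,0,0.003,0,1],[0,0,0.003,0,1]]]' | grep -E "pos|force"; python3 - <<'E'
from h import *
b=shot('side','side2'); cv2.imwrite('pics/c3.png',cv2.resize(b['img'][90:190,290:390],(500,500),interpolation=3)[:,:,::-1])
E
```

```text
position: [544.0, 259.4, 66.7]
ft_force: [-5.6, -2.2, 20.8]
```

View pics/c3.png

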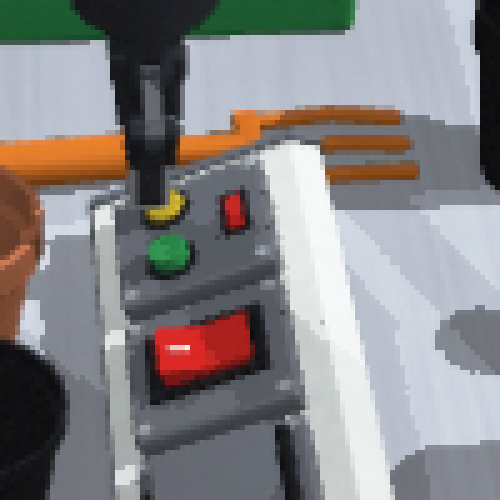

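The fingertip (crop 150,195) is on the yellow cap with the force rising steeply, so it is at the stop after about 5.5 mm of travel. I'll release, move 42 mm right and press reset the same way.

```bash
python3 -m jog '[[[0,0,-0.02,0,1],[0,0,-0.04,0,1],[0,0,-0.04,0,1],[0,0.04,-0.04,0,1],[0,0.084,-0.04,0,1],[0,0.084,-0.04,0,1],[0,0.084,-0.03,0,1],[0,0.084,-0.02,0,1],[0,0.084,-0.017,0,1],[0,0.084,-0.017,0,1]]]'| grep -E "pos|force"; python3 -m jog '[[[0,0,0.005,0,1],[0,0,0.006,0,1],[0,0,0.006,0,1]]]'| grep -E "pos|force"; python3 -m jog '[[[0,0,0.005,0,1],[0,0,0.006,0,1],[0,0,0.006,0,1]]]'| grep -E "pos|force"
```

```text
position: [544.2, 217.7, 72.5]
ft_force: [-1.3, -0.4, 1.3]
position: [544.7, 217.6, 70.4]
ft_force: [-0.4, 1.6, 2.9]
position: [544.8, 217.3, 67.5]
ft_force: [1.3, 1.6, 4.4]
```

```bash
python3 -m jog '[[[0,0,0.003,0,1],[0,0,0.003,0,1]]]'| grep -E "pos|force"; python3 -m jog '[[[0,0,0.002,0,1],[0,0,0.003,0,1]]]'| grep -E "pos|force"
```

```text
position: [545.1, 217.4, 66.9]
ft_force: [-2.1, 0.8, 13.1]
position: [545.3, 217.5, 66.4]
ft_force: [-8.2, -2.6, 27.9]
```

Reset is at its stop too: 28 N, with the same travel. I'll release it and move over the red rocker, with the uphill edge of the fingertips on the pressing point, then look.

```bash
python3 -m jog '[[[0,0,-0.02,0,1],[0,0,-0.04,0,1],[0,0,-0.05,0,1],[-0.01,0.07,-0.05,0,1],[-0.016,0.14,-0.05,0,1],[-0.016,0.158,-0.05,0,1],[-0.016,0.158,-0.04,0,1],[-0.016,0.158,-0.035,0,1],[-0.016,0.158,-0.035,0,1],[-0.016,0.158,-0.035,0,1]]]'| grep -E "pos|force"; python3 - <<'E'
from h import *
a=shot('top','top3');b=shot('side','side3'); p=env.get_state()['position'];print(p,proj(b,p))
A=cv2.resize(b['img'][100:200,290:390],(400,400),interpolation=3);B=cv2.resize(a['img'][150:230,210:310],(400,320),interpolation=3)
c=np.zeros((400,800,3),np.uint8);c[:,:400]=A;c[:320,400:]=B;cv2.imwrite('pics/c4.png',c[:,:,::-1])
E
```

```text
position: [538.6, 139.0, 81.4]
ft_force: [-0.4, 0.9, 0.9]
[538.70193206 138.86334698  81.66696651] [[319.62987637 155.2502605 ]]
```

View pics/c4.png

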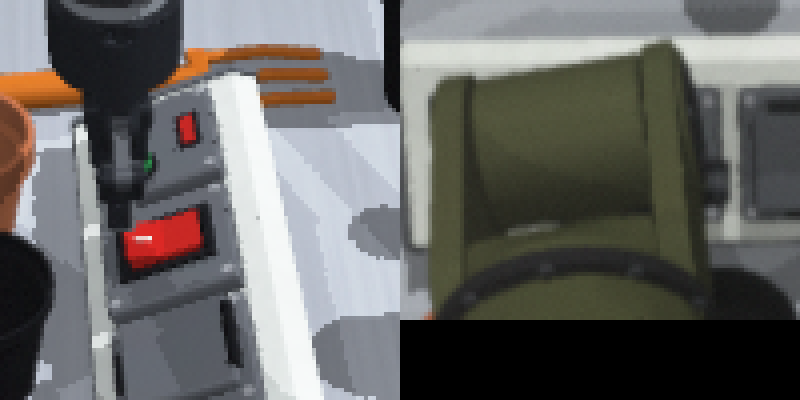

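The side crop shows the tip (105–133, bottom at 228) just short of the white bar (143,238) and overlapping the rocker's near end (125). I'll shift 4 mm up the slope and press.

```bash
python3 -m jog '[[[0.008,0.001,0.003,0,1],[0.008,0.001,0.01,0,1],[0.008,0.001,0.01,0,1]]]'| grep -E "pos|force"; python3 -m jog '[[[0,0,0.003,0,1],[0,0,0.005,0,1],[0,0,0.005,0,1]]]'| grep -E "pos|force"; python3 -m jog '[[[0,0,0.003,0,1],[0,0,0.005,0,1],[0,0,0.005,0,1]]]'| grep -E "pos|force"
```

```text
position: [542.7, 137.7, 76.0]
ft_force: [-0.2, -0.7, -0.8]
position: [542.6, 137.6, 74.0]
ft_force: [0.2, 0.4, 1.2]
position: [542.7, 137.6, 71.7]
ft_force: [0.2, -1.0, 0.3]
```

```bash
for i in 1; do python3 -m jog '[[[0,0,0.003,0,1],[0,0,0.005,0,1],[0,0,0.005,0,1]]]'; python3 -m jog '[[[0,0,0.003,0,1],[0,0,0.005,0,1],[0,0,0.005,0,1]]]';python3 -m jog '[[[0,0,0.003,0,1],[0,0,0.003,0,1]]]'; done| grep -E "pos|force"
```

```text
position: [542.6, 137.6, 69.1]
ft_force: [-2.7, 0.2, 2.6]
position: [542.7, 137.6, 66.6]
ft_force: [-2.3, 0.6, 1.3]
position: [542.9, 137.6, 66.1]
ft_force: [-6.8, -1.3, 12.6]
```

```bash
for i in 1; do python3 -m jog '[[[0,0,0.002,0,1],[0,0,0.002,0,1]]]'; python3 -m jog '[[[0,0,0.002,0,1],[0,0,0.002,0,1]]]'; done| grep -E "pos|force"; python3 -m jog '[[[0,0,-0.02,0,1],[-0.01,0,-0.06,0,1],[-0.05,0,-0.12,0,1],[-0.1,-0.1,-0.2,0,1],[-0.2,-0.1,-0.25,0,1],[-0.25,0.1,-0.25,0,1],[-0.25,0.2,-0.25,0,1],[-0.25,0.3,-0.25,0,1],[-0.25,0.35,-0.25,0,1],[-0.25,0.45,-0.25,0,1],[-0.25,0.5,-0.25,0,1],[-0.25,0.55,-0.25,0,1]]]'; python3 - <<'E'
from h import *
a=shot('top','top4');b=shot('side','side4')
A=cv2.resize(b['img'][110:190,300:380],(480,480),interpolation=3);B=cv2.resize(a['img'][170:215,215:295],(320,180),interpolation=3)
c=np.zeros((480,800,3),np.uint8);c[:,:480]=A;c[:180,480:]=B;c[200:380,480:]=cv2.resize(load('top0')['img'][170:215,215:295],(320,180),interpolation=3);cv2.imwrite('pics/c5.png',c[:,:,::-1])
E
```

```text
position: [543.0, 137.7, 65.7]
ft_force: [-11.5, -2.0, 19.3]
position: [543.1, 137.7, 65.5]
ft_force: [-15.6, -3.1, 29.4]
t: 9.6
position: [425.2, -109.1, 188.3]
ee_rot: [1.0, 0.014, 0.001, 0.0]
ft_force: [1.3, 0.6, -0.0]
gripper_width: -0.1
```

View pics/c5.png

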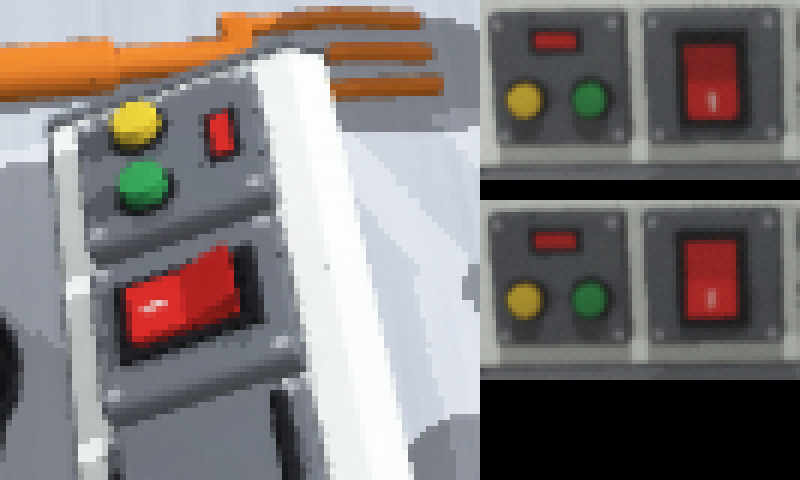

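The red rocker's far half now stands up and the near half is flush, and both buttons are back out (yellow 135,122, green 145,185). A quick numeric check that nothing else moved, then I'll sign off.

```bash
python3 - <<'E'
from h import *
for n,rois in(('top',{'pots':(205,215,375,262),'lamp+outlet':(292,160,380,213),'fork':(170,135,208,245),'dibber':(380,145,415,232),'labels':(410,155,478,215)}),('side',{'lamp':(318,205,365,245),'pots':(255,120,305,258),'fork':(280,108,375,130),'dibber+labels':(295,262,402,400)})):
    a,b=load(n+'0')['img'],load(n+'4')['img']
    for k,(x0,y0,x1,y1) in rois.items():
        m=np.abs(a[y0:y1,x0:x1].astype(int)-b[y0:y1,x0:x1]).max(2)>45; print(n,k,m.sum(),m.size)
s=env.get_state();print(s['t'],s['ft_force'],np.abs(s['joint_velocities']).max())
b=load('side4')['img'];a=load('top4')['img']
c=np.zeros((520,800,3),np.uint8);c[:500,:400]=cv2.resize(b[150:400,240:440],(400,500));c[:300,400:]=cv2.resize(a[130:280,170:370],(400,300));cv2.imwrite('pics/c6.png',c[:,:,::-1])
E
```

```text
top pots 423 7990
top lamp+outlet 0 4664
top fork 0 4180
top dibber 61 3045
top labels 0 4080
side lamp 0 1880
side pots 1248 6900
side fork 0 2090
side dibber+labels 0 14766
9.7 [0.61413799 0.5280364  0.06746962] 0.10901016431110565
```

View pics/c6.png

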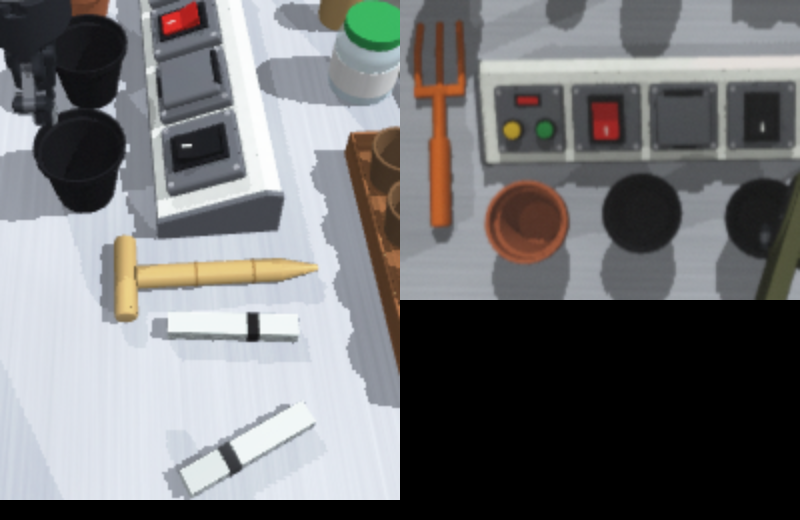

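The pots stand where they were, and the differences there are the arm passing in front of them. The gripper is in free air at z ≈ 188, well above everything. I'll let the arm settle and hand in.

```bash
python3 -m jog '[[[0,0,-0.04,0,1],[0,0,-0.04,0,1],[0,0,-0.04,0,1],[0,0,-0.04,0,1]]]'; python3 -c "
from bench import env
print(env.sign_off())"
```

```text
t: 10.03
position: [425.6, -106.7, 207.5]
ee_rot: [1.0, 0.014, 0.0, -0.0]
ft_force: [0.3, 1.1, 0.3]
gripper_width: -0.2
the job is handed in; nothing more can be done
None
```

I pressed the yellow test button right in and let go, did the same with the green reset button, then pushed the red rocker down to its stop. I used only the shut fingertips and handed the job in at about 10 s.

**Controls:** At each stop the upward force at the wrist climbed steeply: 21 N on test, 28 N on reset and 29 N on the rocker. Both buttons travelled about 5.5 mm vertically. The last pictures show both buttons back out, the red rocker's near half flush and its far half raised.

**Rest of the bench:** The black rocker, outlet, fork and labels match the first pictures. The dibber matches in the side view. The top-view dibber and the pots differed in the comparison; I put this down to the arm being in front of them. By eye, the pots in view are where they were. The robot was clear of everything at the end.

**Disagreements:**
- My first camera estimate put the caps about 8 mm too low. The trunking model and the contact height agreed with each other, so I used those.
- The white bar on the rocker appeared about 6 mm further up the slope in the side view than in my model. I pressed between the two positions, and its vertical travel of about 5.2 mm was slightly less than the roughly 5.9 mm I expected. I judged the rocker fully on from the force and the picture.
- The trip window looked red throughout, so it did not confirm the trip.

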